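# Fetch the pulley from behind the stock

## Task

The belt pulley for the customer is hemmed in on the stock board by the yellow filter, the blue can and the red carton. First move all three onto the black side mat, then set the pulley hub up on the white spot in the middle of the green order tray, and only then put the three back upright, each centred on the painted spot of its own colour. Keep the three from tipping over, and let go of everything at the end.

Things in the scene. Friction and masses are not known exactly. Their poses are not given: they have to be found in the camera images.
- yellow_filter: Yellow spin-on filter canister standing upright, loose, about 0.25 to 0.45 kg: round, 56 mm across up to 84 mm height, tapering to 44 mm across at its flat top at 92 mm; black band near the foot. Starts on the yellow spot. Origin at the centre of its underside, z up.
- blue_can: Blue spray can with blue cap standing upright, loose, about 0.2 to 0.4 kg: round, 52 mm across all the way up, 100 mm high, white band round the middle. Starts on the blue spot. Origin at the centre of its underside, z up.
- red_carton: Red parts carton standing upright, loose, rigid, about 0.2 to 0.35 kg: 50 x 50 mm square, 94 mm high, with a pale stripe over the top. Starts on the red spot, its sides roughly square to the board. Origin at the centre of its underside, x and y normal to its sides, z up.
- pulley: Dark steel V-belt pulley lying flat, hub up, loose, 0.25 to 0.5 kg: flanges 52 mm across (0 to 9 and 19 to 28 mm high), groove 40 mm across between; hub 28 mm across, 28 to 36 mm high. The three others stand 70 mm (between centres) to its left, right and front: gaps 16 mm. A loose bearing, 12 mm high, lies 80 mm beyond it (not part of the job). Origin: centre of its underside, z up.
- yellow_spot: Yellow painted disc, 80 mm across, flat on the fixed plywood stock board (board 8 mm thick, about 270 mm square, turned a little, with a lip 18 mm high at its far edge). Home of the yellow filter. Origin at its centre, level with the board's top, on which things stand. Which of the three spots is left, right or in front of the pulley changes.
- blue_spot: Blue painted disc, 80 mm across, flat on the stock board. Home of the blue can. Origin at its centre, level with the board's top.
- red_spot: Red painted disc, 80 mm across, flat on the stock board. Home of the red carton. Origin at its centre, level with the board's top.
- side_mat: Black rubber mat fixed on the table to one side of the board (left or right), 280 mm long (its x) by 140 mm wide (its y), 4 mm thick: room for the three in a row. Origin at the centre of its underside, on the table.
- order_tray: Green shallow order tray fixed on the table on the other side of the board, outside 190 mm long (its x) by 140 mm wide (its y), walls 4 mm thick and 14 mm high, inner floor 4 mm above the table, a white spot 72 mm across in the middle. Origin at the centre of its underside, on the table.
Not all that is in view belongs to the job. Several things look just like the order_tray: the one meant starts farthest to the robot's left.

How it is judged (in metres and radians):
On the way, in this order (a step that is already met when the one before it is completed fails the run):
1. the filter, the can and the carton all stand on the side mat, the pulley not yet taken (x of yellow_filter in the frame of side_mat between -0.13 and 0.13 m and y of yellow_filter in the frame of side_mat between -0.06 and 0.06 m and z of each of yellow_filter, blue_can, red_carton in the frame of side_mat below 0.009 m and angle between each of yellow_filter, blue_can, red_carton's own z axis and vertical below 0.1 rad and x of blue_can in the frame of side_mat between -0.13 and 0.13 m and y of blue_can in the frame of side_mat between -0.06 and 0.06 m and x of red_carton in the frame of side_mat between -0.13 and 0.13 m and y of red_carton in the frame of side_mat between -0.06 and 0.06 m and distance of pulley from where it was at the start of the episode below 0.03 m), for 0.2 s.
2. the pulley lies hub up in the middle of the order tray while the three still stand on the side mat (horizontal distance between pulley and order_tray below 0.015 m and z of pulley in the frame of order_tray below 0.01 m and angle between each of pulley, yellow_filter, blue_can, red_carton's own z axis and vertical below 0.1 rad and linear speed of pulley below 0.02 m/s and x of yellow_filter in the frame of side_mat between -0.13 and 0.13 m and y of yellow_filter in the frame of side_mat between -0.06 and 0.06 m and z of each of yellow_filter, blue_can, red_carton in the frame of side_mat below 0.009 m and x of blue_can in the frame of side_mat between -0.13 and 0.13 m and y of blue_can in the frame of side_mat between -0.06 and 0.06 m and x of red_carton in the frame of side_mat between -0.13 and 0.13 m and y of red_carton in the frame of side_mat between -0.06 and 0.06 m), for 0.2 s.
At the end, for the whole second after the job is handed in: The filter, the can and the carton stand upright on the board, each with its centre within 13 mm of the centre of the spot of its own colour; the pulley lies flat, hub up, on the order tray's floor within 15 mm of its centre; all are at rest (horizontal distance between yellow_filter and yellow_spot below 0.013 m and z of yellow_filter in the frame of yellow_spot below 0.006 m and angle between each of yellow_filter, blue_can, red_carton, pulley's own z axis and vertical below 0.1 rad and horizontal distance between blue_can and blue_spot below 0.013 m and z of blue_can in the frame of blue_spot below 0.006 m and horizontal distance between red_carton and red_spot below 0.013 m and z of red_carton in the frame of red_spot below 0.006 m and horizontal distance between pulley and order_tray below 0.015 m and z of pulley in the frame of order_tray below 0.01 m and linear speed of each of yellow_filter, blue_can, red_carton, pulley below 0.02 m/s); the robot touches nothing.
It fails at once if the filter, the can or the carton tips over (angle between any of yellow_filter, blue_can, red_carton's own z axis and vertical above 0.6 rad).
It also fails if it takes over 141 s, if anything falls off the work surface, if the arm or the gripper's body presses on something with over 40 N, if the wrist force passes 120 N, or if a joint passes its speed limit or range.

## Robot

A 6-joint arm with a two-finger parallel gripper is mounted at the origin on the work surface. World frame = base frame: x ahead of the robot, y to its left, z up, the work surface at z = 0. Lengths are in mm, angles in degrees, forces in N, time in s.
With the tool pointing down it reaches from about 350 to 850 mm from the base axis. Payload 8.1 kg.
Tool frame: the origin (TCP) lies at the very end of the fingers, on their centre line; the grasp point (between the pads) lies 19 mm behind it; z points along the fingers, y is the line along which they close (so a half turn about z gives the same grasp; the last joint's range is limited). The gripper opens to 85 mm and grips with 20 to 120 N. Pads are 22 mm wide; open, the fingers measure 114 mm over their backs; the gripper's body (76 mm by 85 mm) begins 54 mm behind the grasp point. The pads swing forward as they close: fully open they stand 13 mm farther back than shut.
Start: joints at [58.361, 7.471, 85.268, -0, 87.261, -4.893], TCP at [269.999, 535.823, 231.292] pointing down, gripper open.
Joint ranges: [-169.43, 169.43], [-51.17, 129.36], [1.28, 143.12], [-76.62, 256.62], [0, 156.53], [-152.29, 152.29]. Speed limits (degrees/s): [136.94, 136.94, 159.86, 180, 180, 180].

## Interface

Orientations are given as [roll, pitch, yaw] about the fixed x, y, z axes, in that order (R = Rz(yaw) Ry(pitch) Rx(roll)).
In Python, from bench import sense, eyes, job, models gives the robot as it stands. The module is installed in compiled form; this text tells all that it offers.
- The arm moves only by the tool apply_moves, never from a script. Its argument "rows" is a list of rows, each a list of 6 numbers: the shift along the tool's x, y, z in mm, then the turn, a rotation vector about the tool's x, y, z in rad. In form: [[dx, dy, dz, rx, ry, rz], ...]. A call has exactly 5 rows; each row shifts and turns the commanded pose from where the row before left it, along the tool's axes as they then stand; what a row does not reach is not made up. A row lasts 1/8 s, in which the tool goes at most 62.5 mm and 10.7 degrees, less where a joint would pass 70% of its speed; a pose out of reach is approached as far as the arm can. A call is refused whole if a number of a shift passes 62.5 or a number of a turn 0.188, either way. A call with a gripper value outside its range is refused whole. "fingers" is the finger opening in mm, from 0 to 85.4, set as the call begins (left out, the last holds). The fingers move at their own pace and stop on an object; "grip_force" is the grip in N (left out, the last holds). Time passes only in rows, so rows that do not move let the fingers close, or fill a call up. It gives the time, the measured TCP pose, the force, the opening and the grip force at its end, in the units of the state.
- sense(): the state, without advancing time (a new reading comes with each control period).
- eyes.snapshot(name): name is "scene" or "top" or "wrist"; returns (picture, depth): 480x640x3 uint8, red, green, blue; 480x640 float32, mm along the optical axis (not along the pixel's ray), 0 where there is no reading.
- eyes.get_calibration(name): a dict with "intrinsics" (3x3 intrinsics, pixels), "R" (3x3) and "t" (3): a world point X has camera coordinates R X + t; the wrist camera has in their place "mount" (4x4, takes a point from camera to tool coordinates, whose origin is the TCP and whose axes are the flange's). Camera axes: x right, y down, z forward; pixel columns grow to the right and rows downward; lengths in mm; the calibration is good to about 2 mm. A picture is of the moment at which its call begins: read the wrist's pose just before it. get_calibration takes no time and is no camera call.
- job.hand_in(): hands the job in; it is judged then, once.
Trained networks look in the newest picture that a camera, given by its name, has taken for a name from the list of things; names that differ only in an ending like _2 or _b are one class to them, and where a whole thing is asked for, a point or a joint stands for the part that bears it (a point fixed in the world has none). Each returns a list of dicts, best first, with "confidence" (0 to 1); they miss things now and then, are a little off and sometimes report something else, mostly with a low value. They report only what shows in the picture. A call takes as long as a camera call. They do not tell look-alikes from the thing itself.
- models.boxes_of(name, camera): "xyz" ([x, y, z] in mm, in world coordinates, good to about 4 mm: the middle of the surface that is visible of it).
- models.cut_out(name, camera): "pixels" (480x640 bool, what is visible of it).
- models.place_of(name, camera): "xyz" ([x, y, z] in mm, in world coordinates, good to about 4 mm: a listed point, or the origin of a listed thing).
The state is a dict: "time": time; "joint_pos": joint angles; "qd": joint speeds; "joint_efforts": joint torques, N m; "tool_pos": TCP position; "tcp_rot": TCP orientation; "ft_force": force on the tool from outside, world axes, zero at the start; "wrist_torque": the same for the moment, N m; "finger_gap": finger opening in mm; "grip_force": force on a finger pad.
Only numpy, scipy, OpenCV 4.12 (cv2) and the standard library are available. Lean on these libraries where they do the work, as an engineer would, in place of code of your own. Each camera call takes 0.05 s, during which the arm holds its last target. There are 200 camera calls.

## Working session

There is one attempt and no reset: what is moved stays moved. The work goes in short steps, Python scripts to look and compute and a tool call to move; the robot and the scene stay as the last step left them, time stands still between calls to the robot, and variables do not carry over. Pictures are saved under pics/ and viewed, at most 14 in all, crops included, and the job is handed in when it is done.

Besides the shell and the picture viewer there is one more tool, called after ">>>" as name(argument=value, ...) on one line, values as JSON. apply_moves: Moves the arm, as the interface text tells. Its arguments: {"type":"object","properties":{"rows":{"type":"array"},"fingers":{"type":"number"},"grip_force":{"type":"number"}},"required":["rows"]}

```bash
mkdir -p pics
cat > look.py <<'E'
from bench import sense, eyes, job, models
import numpy as np, cv2
s=sense(); print({k:np.round(v,2).tolist() for k,v in s.items()})
for c in ["top","scene"]:
    p,d=eyes.snapshot(c); cv2.imwrite(f"pics/{c}0.png",p[:,:,::-1]); np.save(f"{c}_d.npy",d)
    k=eyes.get_calibration(c); print(c,np.round(k["intrinsics"],1).tolist(),np.round(k["R"],3).tolist(),np.round(k["t"],1).tolist())
for n in ["yellow_filter","blue_can","red_carton","pulley","yellow_spot","blue_spot","red_spot","side_mat","order_tray"]:
    print(n,[(np.round(o["xyz"],1).tolist(),round(o["confidence"],2)) for o in models.place_of(n,"top")][:4])
E
python3 look.py
```

```text
{'time': 0.0, 'joint_pos': [58.36, 7.52, 85.33, 0.0, 87.26, -4.89], 'qd': [-0.03, 0.08, 0.02, 0.01, -0.02, -0.09], 'joint_efforts': [-0.0, -56.94, -50.06, -0.0, 0.01, 0.0], 'tool_pos': [269.73, 535.33, 230.21], 'tcp_rot': [-179.89, -0.01, 153.25], 'ft_force': [-0.26, -0.54, 0.29], 'wrist_torque': [0.02, -0.04, 0.0], 'grip_force': 0.0, 'finger_gap': 85.29}
top [[597.4, 0.0, 319.5], [0.0, 597.4, 241.2], [0.0, 0.0, 1.0]] [[0.026, -1.0, -0.003], [-0.982, -0.025, -0.189], [0.189, 0.008, -0.982]] [-25.3, 446.4, 1155.1]
scene [[624.1, 0.0, 321.3], [0.0, 624.1, 242.2], [0.0, 0.0, 1.0]] [[0.785, 0.62, 0.016], [0.446, -0.547, -0.708], [-0.43, 0.563, -0.706]] [-332.0, -178.3, 1526.9]
yellow_filter [([511.8, -16.3, 3.6], 0.98)]
blue_can [([582.1, 58.6, 9.6], 0.77), ([579.7, 54.8, 3.7], 0.21)]
red_carton [([584.7, -77.3, 10.6], 0.9)]
pulley [([587.6, -12.9, 9.6], 0.89)]
yellow_spot [([510.7, -14.1, 11.4], 0.57), ([588.9, -77.9, 10.3], 0.25)]
blue_spot [([579.7, 57.1, 4.5], 0.81)]
red_spot [([581.8, -82.7, 8.3], 0.58)]
side_mat [([479.7, 338.3, 1.1], 0.56)]
order_tray [([232.2, -396.8, -2.7], 0.94), ([497.5, -327.4, 0.3], 0.68)]
```

View pics/top0.png

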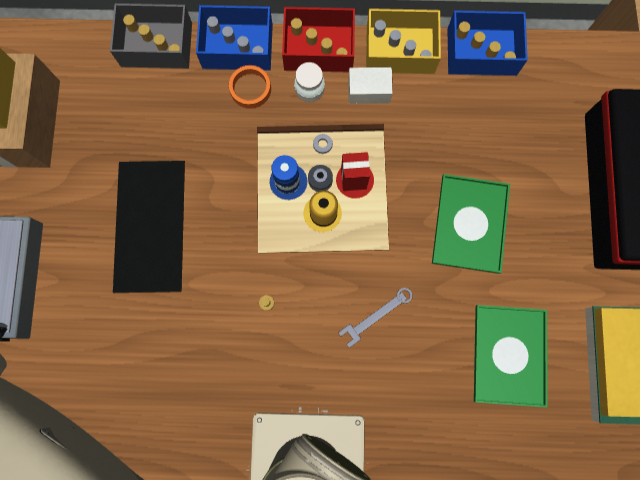

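View pics/scene0.png

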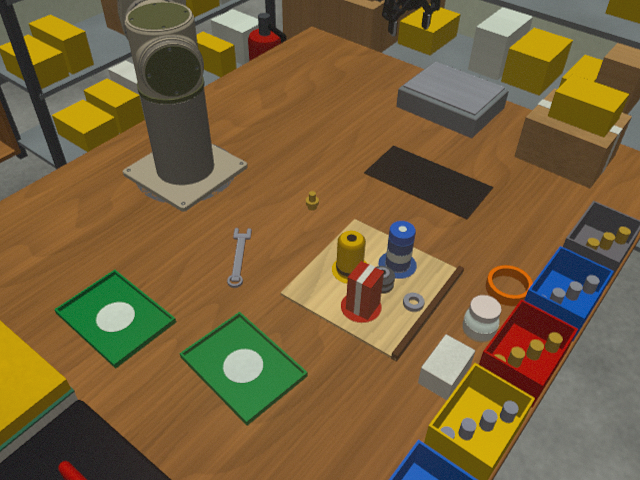

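Both trays match: A at pixel (471,224), y≈-327, and B at (511,355), y≈-397. The robot's left is +y (left in the top picture), so A is the one meant. I'll measure everything and confirm A in a crop.

```bash
cat > h.py <<'E'
from bench import sense, eyes, job, models
import numpy as np, cv2
from scipy.spatial.transform import Rotation as Ro
def onplane(uv,z,cam="top"):
    k=eyes.get_calibration(cam); K,R,t=[np.array(k[n]) for n in("intrinsics","R","t")]
    uv=np.atleast_2d(uv); r=np.c_[uv,np.ones(len(uv))]@np.linalg.inv(K).T@R; c=-R.T@t
    return (c+r*((z-c[2])/r[:,2])[:,None])[:,:2]
def cloud(mask,d,cam="top"):
    k=eyes.get_calibration(cam); K,R,t=[np.array(k[n]) for n in("intrinsics","R","t")]
    v,u=np.nonzero(mask&(d>0)); q=np.c_[u,v,np.ones(len(u))]@np.linalg.inv(K).T*d[v,u][:,None]
    return (q-t)@R
def big(m):
    n,l,s,c=cv2.connectedComponentsWithStats(m.astype(np.uint8)); i=1+np.argmax(s[1:,4]); return l==i
def go(x,y,z,yaw=None):
    s=sense(); R=Ro.from_euler("xyz",s["tcp_rot"],degrees=True); p=np.array(s["tool_pos"])
    o=R.inv().apply(np.array([x,y,z])-p)
    w=np.zeros(3) if yaw is None else (R.inv()*Ro.from_euler("xyz",[180,0,yaw],degrees=True)).as_rotvec()
    print("now",np.round(p,1),np.round(s["tcp_rot"],1),"gap",round(s["finger_gap"],1),"F",np.round(s["ft_force"],1),"t",round(s["time"],2)); print("move",np.round(o,1),"turn",np.round(w,3))
E
cat > m.py <<'E'
from h import *
p,d=eyes.snapshot("top"); cv2.imwrite("pics/trayA.png",cv2.resize(p[160:290,410:530,::-1],None,fx=4,fy=4,interpolation=cv2.INTER_CUBIC))
hsv=cv2.cvtColor(p,cv2.COLOR_RGB2HSV)
H={"yellow_filter":92,"blue_can":100,"red_carton":94,"pulley":36}
for n,h in H.items():
    models.place_of
    m=models.cut_out(n,"top")[0]["pixels"]; q=cloud(m,d); t=q[q[:,2]>q[:,2].max()-(9 if n=="pulley" else 6)]
    r=cv2.minAreaRect(t[:,:2].astype(np.float32)); e=cv2.minEnclosingCircle(t[:,:2].astype(np.float32))
    print(n,"maxz",round(np.percentile(q[:,2],98),1),"top rect",np.round(r[0],1),np.round(r[1],1),round(r[2],1),"circ",np.round(e[0],1),round(e[1],1))
def circ(n,m,z):
    c=onplane(np.argwhere(m)[:,::-1].astype(float),z).astype(np.float32); h=cv2.convexHull(c)
    e=cv2.minEnclosingCircle(h); print(n,np.round(e[0],1),"r",round(e[1],1))
for n in ["yellow_spot","blue_spot","red_spot"]:
    o=models.cut_out(n,"top"); 
    if o: circ(n,big(o[0]["pixels"]),8)
for n,z in [("side_mat",4),("order_tray",14)]:
    for o in models.cut_out(n,"top")[:2]:
        c=onplane(np.argwhere(big(o["pixels"]))[:,::-1].astype(float),z).astype(np.float32); r=cv2.minAreaRect(c); print(n,np.round(r[0],1),np.round(r[1],1),round(r[2],1))
w=(hsv[...,1]<40)&(hsv[...,2]>180); a=np.zeros_like(w); a[190:260,440:500]=1; circ("whiteA",w&a,4)
E
python3 m.py
```

```text
yellow_filter maxz 104.0 top rect [509.8 -18.9] [39.5 41.2] 79.1 circ [510.5 -20.3] 23.0
blue_can maxz 15.8 top rect [ 499.1 -326. ] [139.8 189.9] 83.1 circ [ 498.  -326.8] 116.0
red_carton maxz 105.9 top rect [588.  -81.2] [50. 50.] 5.9 circ [586.3 -79.9] 32.7
pulley maxz 48.1 top rect [585.1 -10. ] [32.9 27.6] 23.8 circ [585.7  -7.9] 19.3
yellow_spot [514.2 -17.3] r 39.9
blue_spot [577.7  55. ] r 37.7
red_spot [584.5 -84.7] r 41.4
side_mat [478.4 342.8] [281.3 142. ] 2.5
side_mat [ 500.8 -328.1] [143.8 193.6] 82.8
order_tray [ 232.  -397.8] [143.8 190.9] 87.5
order_tray [ 498.  -324.9] [146.  194.8] 82.4
whiteA [ 500.1 -326.7] r 35.6
```

View pics/trayA.png

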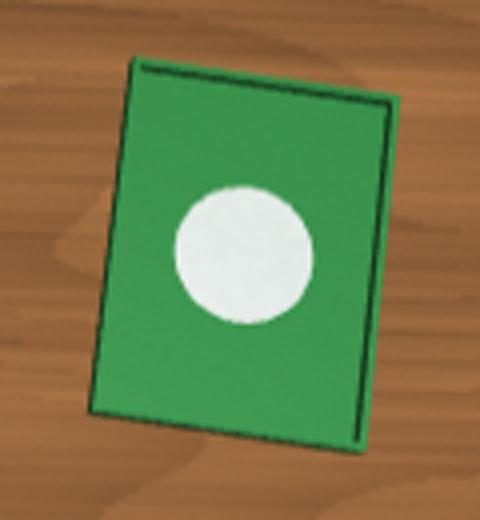

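Tray A (crop) has a clean white spot at its centre, world (499.5,-326.5), 190×140 at the expected height. It is clear and it is the tray with the greatest y. First I move to a viewpoint over the board.

>>> apply_moves(rows=[[0,0,-15,0,0,-0.13],[0,0,-15,0,0,-0.13],[0,0,-15,0,0,-0.13],[0,0,-15,0,0,-0.13],[0,0,0,0,0,0]], fingers=85, grip_force=50)

```text
time: 1.68
tool_pos: [270.4, 536.5, 292.9]
tcp_rot: [179.9, 0.1, -177.0]
ft_force: [0.4, 0.3, -0.8]
finger_gap: 85.0
grip_force: 0.0
```

```bash
python3 -c "
from h import *
go(530,-15,300,-177); print(eyes.get_calibration('wrist'))"
```

```text
now [270.4 536.5 292.9] [ 1.799e+02  1.000e-01 -1.770e+02] gap 85.0 F [ 0.4  0.3 -0.8] t 1.68
move [-230.4 -564.3   -8.1] turn [0.002 0.002 0.   ]
{'intrinsics': array([[427.63154115,   0.        , 310.17499737],
       [  0.        , 427.63154115, 244.79063901],
       [  0.        ,   0.        ,   1.        ]]), 'mount': array([[-2.60772689e-04, -9.60940197e-01, -2.76755975e-01,
         7.13365051e+01],
       [ 9.99999940e-01, -1.87595892e-04, -2.90885283e-04,
         3.83255992e-01],
       [ 2.27605077e-04, -2.76756034e-01,  9.60940188e-01,
        -1.42945962e+02],
       [ 0.00000000e+00,  0.00000000e+00,  0.00000000e+00,
         1.00000000e+00]])}
```

>>> apply_moves(rows=[[-15,-38,0,0,0,0],[-15,-38,0,0,0,0],[-15,-38,0,0,0,0],[-15,-38,0,0,0,0],[-15,-38,0,0,0,0]])

```text
time: 2.3
tool_pos: [355.2, 348.7, 290.3]
tcp_rot: [-180.0, -0.0, -177.2]
ft_force: [-0.2, -0.2, 0.1]
finger_gap: 84.9
grip_force: 0.0
```

>>> apply_moves(rows=[[-15,-38,0,0,0,0],[-15,-38,0,0,0,0],[-15,-38,0,0,0,0],[-15,-38,0,0,0,0],[-15,-38,0,0,0,0]])

```text
time: 2.92
tool_pos: [440.1, 163.0, 290.4]
tcp_rot: [-180.0, -0.0, -177.2]
ft_force: [0.4, -0.1, 0.7]
finger_gap: 84.9
grip_force: 0.0
```

>>> apply_moves(rows=[[-15,-38,0,0,0,0],[-15,-38,0,0,0,0],[-15,-38,0,0,0,0],[-15,-38,0,0,0,0],[-15,-38,0,0,0,0]])

```text
time: 3.55
tool_pos: [525.1, -22.6, 290.3]
tcp_rot: [180.0, -0.1, -177.2]
ft_force: [0.0, 0.1, 0.8]
finger_gap: 85.0
grip_force: 0.0
```

```bash
cat > w.py <<'E'
from h import *
import sys
s=sense(); p,d=eyes.snapshot("wrist"); cv2.imwrite(f"pics/{sys.argv[1]}.png",p[:,:,::-1])
k=eyes.get_calibration("wrist"); K=np.array(k["intrinsics"]); M=np.array(k["mount"])
T=np.eye(4); T[:3,:3]=Ro.from_euler("xyz",s["tcp_rot"],degrees=True).as_matrix(); T[:3,3]=s["tool_pos"]; T=T@M
print(np.round(s["tool_pos"],1),np.round(s["tcp_rot"],1),"t",s["time"])
v,u=np.mgrid[:480,:640]; q=np.stack([u,v,np.ones_like(u)],-1)@np.linalg.inv(K).T*d[...,None]; W=q@T[:3,:3].T+T[:3,3]
def plane(uv,z):
    r=np.c_[uv,np.ones(len(uv))]@np.linalg.inv(K).T@T[:3,:3].T; c=T[:3,3]; return (c+r*((z-c[2])/r[:,2])[:,None])[:,:2].astype(np.float32)
hs=cv2.cvtColor(p,cv2.COLOR_RGB2HSV)
for n,h in {"yellow_filter":92,"blue_can":100,"red_carton":94,"pulley":36}.items():
    o=models.cut_out(n,"wrist")
    if not o: print(n,"none"); continue
    m=big(o[0]["pixels"])&(d>0); q=W[m]; zt=np.percentile(q[:,2],97); uv=np.argwhere(m&(abs(W[...,2]-zt)<3.5))[:,::-1].astype(float)
    t=plane(uv,zt); r=cv2.minAreaRect(t); e=cv2.minEnclosingCircle(t)
    print(n,round(o[0]["confidence"],2),"z",round(zt,1),"rect",np.round(r[0],1),np.round(r[1],1),round(r[2],1),"circ",np.round(e[0],1),round(e[1],1))
for n in ["yellow_spot","blue_spot","red_spot"]:
    o=models.cut_out(n,"wrist")
    if o:
        e=cv2.minEnclosingCircle(plane(np.argwhere(big(o[0]["pixels"]))[:,::-1].astype(float),8)); print(n,np.round(e[0],1),round(e[1],1))
for n in ["side_mat","order_tray"]:
    print(n,[(np.round(o["xyz"],1),round(o["confidence"],2)) for o in models.place_of(n,"wrist")][:2])
E
python3 w.py w1
```

```text
[525.1 -22.6 290.3] [ 1.800e+02 -1.000e-01 -1.772e+02] t 3.55
yellow_filter 0.84 z 101.8 rect [508.9 -18.7] [46.1 46.2] 15.9 circ [508.9 -18.8] 23.6
blue_can 0.9 z 109.3 rect [575.8  57.8] [50.1 49.8] 85.4 circ [576.1  57.9] 25.7
red_carton 0.82 z 103.4 rect [586.3 -80.2] [50.2 50.7] 5.6 circ [586.1 -79.8] 34.2
pulley 0.81 z 45.2 rect [582.  -10.1] [28.2 26.8] 2.8 circ [582.  -10.4] 14.2
yellow_spot [511.6 -16.3] 40.1
red_spot [585.2 -83.2] 40.5
side_mat []
order_tray [(array([ 498.4, -327.2,   -0.7]), 0.95)]
```

View pics/w1.png

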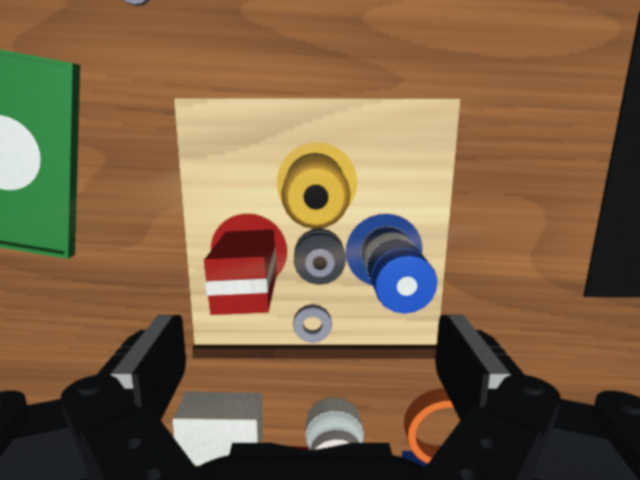

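The wrist picture shows yellow at (316,190), blue cap at (405,280), red at (240,270) and pulley at (319,258), with heights as expected. I take the filter first.

>>> apply_moves(rows=[[8,2.5,20,0,0,0],[8,2.5,30,0,0,0],[0,0,30,0,0,0],[0,0,30,0,0,0],[0,0,10,0,0,0]], fingers=85)

```text
time: 4.68
tool_pos: [507.4, -16.6, 169.4]
tcp_rot: [180.0, -0.2, -176.9]
ft_force: [0.3, 0.4, 0.1]
finger_gap: 84.8
grip_force: 0.0
```

>>> apply_moves(rows=[[0,0,24,0,0,0],[0,0,24,0,0,0],[0,0,24,0,0,0],[0,0,24,0,0,0],[0,0,18,0,0,0]])

```text
time: 5.3
tool_pos: [509.2, -17.1, 57.2]
tcp_rot: [-180.0, 0.0, -176.9]
ft_force: [-0.4, 0.3, -0.2]
finger_gap: 84.7
grip_force: 0.0
```

>>> apply_moves(rows=[[0,0,0,0,0,0],[0,0,0,0,0,0],[0,0,0,0,0,0],[0,0,0,0,0,0],[0,0,0,0,0,0]], fingers=40, grip_force=50)

```text
time: 5.92
tool_pos: [509.7, -17.4, 58.4]
tcp_rot: [-180.0, 0.1, -177.0]
ft_force: [0.1, -2.0, 6.7]
finger_gap: 54.7
grip_force: 53.9
```

>>> apply_moves(rows=[[0,0,-15,0,0,0],[0,0,-30,0,0,0],[0,0,-35,0,0,0],[0,0,-30,0,0,0],[0,0,-20,0,0,0]])

```text
time: 6.55
tool_pos: [508.8, -17.2, 189.4]
tcp_rot: [-180.0, 0.1, -176.9]
ft_force: [1.1, 0.2, -3.5]
finger_gap: 54.6
grip_force: 53.9
```

>>> apply_moves(rows=[[4,15,0,0,0,0],[8,30,0,0,0,0],[12,45,0,0,0,0],[12,45,0,0,0,0],[13,48,0,0,0,0]])

```text
time: 7.18
tool_pos: [447.9, 164.6, 185.7]
tcp_rot: [-180.0, -0.1, -177.0]
ft_force: [1.1, 0.2, -3.2]
finger_gap: 54.6
grip_force: 53.9
```

>>> apply_moves(rows=[[13,48,0,0,0,0],[13,48,0,0,0,0],[12,45,0,0,0,0],[8,30,0,0,0,0],[3,12,0,0,0,0]])

```text
time: 7.8
tool_pos: [388.9, 344.4, 185.7]
tcp_rot: [-179.9, -0.2, -176.8]
ft_force: [0.2, -0.4, -3.2]
finger_gap: 54.7
grip_force: 54.0
```

>>> apply_moves(rows=[[0,0,20,0,0,0],[0,0,30,0,0,0],[0,0,30,0,0,0],[0,0,20,0,0,0],[0,0,10,0,0,0]])

```text
time: 8.43
tool_pos: [389.9, 341.8, 75.0]
tcp_rot: [-179.9, -0.2, -177.0]
ft_force: [0.3, 0.4, -3.8]
finger_gap: 54.6
grip_force: 53.9
```

>>> apply_moves(rows=[[0,0,0,0,0,0],[0,0,0,0,0,0],[0,0,0,0,0,0],[0,0,0,0,0,0],[0,0,0,0,0,0]])

```text
time: 9.05
tool_pos: [391.6, 343.1, 77.6]
tcp_rot: [180.0, 0.0, -177.0]
ft_force: [-0.1, 0.4, -4.1]
finger_gap: 54.3
grip_force: 54.0
```

>>> apply_moves(rows=[[0,0,8,0,0,0],[0,0,8,0,0,0],[0,0,4,0,0,0],[0,0,2,0,0,0],[0,0,0,0,0,0]])

```text
time: 9.68
tool_pos: [391.4, 343.0, 55.2]
tcp_rot: [-180.0, -0.0, -177.0]
ft_force: [-0.7, 0.3, -2.6]
finger_gap: 54.9
grip_force: 54.0
```

>>> apply_moves(rows=[[0,0,0,0,0,0],[0,0,0,0,0,0],[0,0,0,0,0,0],[0,0,0,0,0,0],[0,0,0,0,0,0]])

```text
time: 10.3
tool_pos: [391.4, 343.0, 55.3]
tcp_rot: [180.0, 0.0, -177.0]
ft_force: [-0.2, -0.2, -3.9]
finger_gap: 54.6
grip_force: 54.0
```

>>> apply_moves(rows=[[0,0,0.8,0,0,0],[0,0,0.7,0,0,0],[0,0,0,0,0,0],[0,0,0,0,0,0],[0,0,0,0,0,0]])

```text
time: 10.92
tool_pos: [391.8, 343.1, 54.5]
tcp_rot: [180.0, 0.0, -177.0]
ft_force: [-2.4, -2.5, 4.6]
finger_gap: 54.7
grip_force: 54.7
```

>>> apply_moves(rows=[[0,0,0,0,0,0],[0,0,0,0,0,0],[0,0,0,0,0,0],[0,0,0,0,0,0],[0,0,0,0,0,0]], fingers=85)

```text
time: 11.55
tool_pos: [391.4, 343.0, 53.8]
tcp_rot: [180.0, 0.0, -176.9]
ft_force: [0.4, 0.0, -0.0]
finger_gap: 84.6
grip_force: 0.0
```

>>> apply_moves(rows=[[0,0,-10,0,0,0],[0,0,-30,0,0,0],[0,0,-40,0,0,0],[0,0,-40,0,0,0],[0,0,-20,0,0,0]])

```text
time: 12.18
tool_pos: [392.5, 343.8, 197.6]
tcp_rot: [179.9, 0.2, -177.0]
ft_force: [0.9, 0.5, -0.2]
finger_gap: 84.9
grip_force: 0.0
```

```bash
python3 -c "
from h import *
go(576,57.5,194)
eyes.snapshot('top'); print([(np.round(o['xyz'],1),o['confidence']) for o in models.place_of('yellow_filter','top')])"
```

```text
now [392.5 343.8 197.6] [ 179.9    0.2 -177. ] gap 84.9 F [ 0.9  0.5 -0.2] t 12.18
move [-168.  -295.7    3.6] turn [0. 0. 0.]
[(array([393.9, 342.7,   1.4]), 0.93)]
```

Filter stands on the mat. Next the blue can.

>>> apply_moves(rows=[[-10,-18,0,0,0,0],[-19,-33,0,0,0,0],[-24,-42,0,0,0,0],[-24,-42,0,0,0,0],[-24,-42,0,0,0,0]])

```text
time: 12.9
tool_pos: [501.7, 170.2, 192.7]
tcp_rot: [-180.0, -0.1, -176.9]
ft_force: [0.3, -0.7, -0.9]
finger_gap: 84.5
grip_force: 0.0
```

>>> apply_moves(rows=[[-24,-42,0,0,0,0],[-22,-38,0,0,0,0],[-14,-25,0,0,0,0],[-7,-13,0,0,0,0],[0,0,0,0,0,0]])

```text
time: 13.52
tool_pos: [574.6, 57.0, 193.0]
tcp_rot: [180.0, -0.1, -177.0]
ft_force: [-0.5, 0.4, -0.3]
finger_gap: 84.9
grip_force: 0.0
```

>>> apply_moves(rows=[[0,0,15,0,0,0],[0,0,20,0,0,0],[0,0,10,0,0,0],[0,0,0,0,0,0],[0,0,0,0,0,0]])

```text
time: 14.15
tool_pos: [575.1, 57.5, 149.2]
tcp_rot: [180.0, 0.0, -176.9]
ft_force: [0.8, 0.0, 0.6]
finger_gap: 85.0
grip_force: 0.0
```

```bash
python3 -c "
from h import *
go(576.5,57.3,58,-177)"
```

```text
now [575.1  57.5 149.2] [ 180.     0.  -176.9] gap 85.0 F [0.8 0.  0.6] t 14.15
move [-1.3 -0.3 91.2] turn [0.    0.001 0.001]
```

>>> apply_moves(rows=[[-1,0,20,0,0,0],[0,0,24,0,0,0],[0,0,24,0,0,0],[0,0,15,0,0,0],[0,0,8,0,0,0]])

```text
time: 14.78
tool_pos: [575.3, 57.4, 56.4]
tcp_rot: [180.0, -0.1, -177.0]
ft_force: [-0.3, -0.1, -0.2]
finger_gap: 85.0
grip_force: 0.0
```

>>> apply_moves(rows=[[0,0,0,0,0,0],[0,0,0,0,0,0],[0,0,0,0,0,0],[0,0,0,0,0,0],[0,0,0,0,0,0]], fingers=40)

```text
time: 15.4
tool_pos: [576.8, 57.5, 59.0]
tcp_rot: [180.0, 0.1, -176.9]
ft_force: [0.3, 0.8, 6.6]
finger_gap: 51.5
grip_force: 53.0
```

>>> apply_moves(rows=[[0,0,-15,0,0,0],[0,0,-30,0,0,0],[0,0,-35,0,0,0],[0,0,-30,0,0,0],[0,0,-20,0,0,0]])

```text
time: 16.02
tool_pos: [576.0, 57.3, 189.7]
tcp_rot: [-180.0, 0.1, -177.0]
ft_force: [-0.5, 0.5, -3.4]
finger_gap: 51.0
grip_force: 52.7
```

>>> apply_moves(rows=[[4,15,0,0,0,0],[9,30,0,0,0,0],[11,40,0,0,0,0],[12,40,0,0,0,0],[12,40,0,0,0,0]])

```text
time: 16.65
tool_pos: [516.9, 221.3, 185.5]
tcp_rot: [-180.0, -0.2, -176.9]
ft_force: [0.5, 1.0, -3.8]
finger_gap: 50.7
grip_force: 52.9
```

>>> apply_moves(rows=[[12,40,0,0,0,0],[11,40,0,0,0,0],[8,30,0,0,0,0],[4,15,0,0,0,0],[0,0,0,0,0,0]])

```text
time: 17.27
tool_pos: [476.4, 343.1, 186.5]
tcp_rot: [-179.9, -0.1, -176.8]
ft_force: [-0.2, -0.3, -3.6]
finger_gap: 50.9
grip_force: 53.0
```

>>> apply_moves(rows=[[0,0,20,0,0,0],[0,0,40,0,0,0],[0,0,35,0,0,0],[0,0,20,0,0,0],[0,0,0,0,0,0]])

```text
time: 17.9
tool_pos: [476.3, 340.9, 70.3]
tcp_rot: [-179.9, -0.2, -177.0]
ft_force: [0.1, 0.0, -3.7]
finger_gap: 51.0
grip_force: 53.0
```

```bash
python3 -c "
from h import *
go(477,343,54.5)"
```

```text
now [476.3 340.9  70.3] [-179.9   -0.2 -177. ] gap 51.0 F [ 0.1  0.  -3.7] t 17.9
move [-0.8  2.1 15.8] turn [0. 0. 0.]
```

>>> apply_moves(rows=[[0,0,8,0,0,0],[0,0,6,0,0,0],[0,0,3,0,0,0],[0,0,1.5,0,0,0],[0,0,0,0,0,0]])

```text
time: 18.52
tool_pos: [477.8, 342.8, 55.0]
tcp_rot: [180.0, 0.0, -176.9]
ft_force: [-1.6, -0.7, 2.5]
finger_gap: 50.6
grip_force: 53.2
```

>>> apply_moves(rows=[[0,0,0,0,0,0],[0,0,0,0,0,0],[0,0,0,0,0,0],[0,0,0,0,0,0],[0,0,0,0,0,0]])

```text
time: 19.15
tool_pos: [477.9, 342.8, 55.0]
tcp_rot: [180.0, 0.0, -176.9]
ft_force: [-3.3, -0.7, 5.6]
finger_gap: 50.8
grip_force: 53.5
```

Contact made; release, lift and head to the carton.

>>> apply_moves(rows=[[0,0,0,0,0,0],[0,0,0,0,0,0],[0,0,0,0,0,0],[0,0,0,0,0,0],[0,0,0,0,0,0]], fingers=85)

```text
time: 19.77
tool_pos: [477.6, 342.6, 54.2]
tcp_rot: [-180.0, -0.0, -176.9]
ft_force: [0.4, -0.6, -0.3]
finger_gap: 85.0
grip_force: 0.0
```

>>> apply_moves(rows=[[0,0,-10,0,0,0],[0,0,-30,0,0,0],[0,0,-40,0,0,0],[0,0,-40,0,0,0],[0,0,-20,0,0,0]])

```text
time: 20.4
tool_pos: [478.8, 343.3, 198.0]
tcp_rot: [179.9, 0.2, -177.0]
ft_force: [0.4, 0.2, -0.6]
finger_gap: 84.9
grip_force: 0.0
```

```bash
python3 -c "
from h import *
go(586.2,-80,194,-175)
eyes.snapshot('top'); print([(n,np.round(o['xyz'],1),o['confidence']) for n in ('yellow_filter','blue_can') for o in models.place_of(n,'top')])"
```

```text
now [478.8 343.3 198. ] [ 179.9    0.2 -177. ] gap 84.9 F [ 0.4  0.2 -0.6] t 20.4
move [ -84.8 -428.4    3.4] turn [ 0.002  0.004 -0.034]
[('yellow_filter', array([393.7, 341.8,   4.2]), 0.56), ('blue_can', array([481.8, 343.2,   4.5]), 0.71)]
```

>>> apply_moves(rows=[[-3,-15,0,0,0,0],[-6,-30,0,0,0,0],[-8,-40,0,0,0,0],[-9,-45,0,0,0,0],[-9,-45,0,0,0,0]])

```text
time: 21.18
tool_pos: [520.8, 167.2, 191.9]
tcp_rot: [-179.9, -0.2, -177.0]
ft_force: [0.7, 0.7, 0.0]
finger_gap: 84.8
grip_force: 0.0
```

>>> apply_moves(rows=[[-9,-45,0,0,0,0],[-9,-45,0,0,0,0],[-9,-45,0,0,0,0],[-8,-43,0,0,0,0],[-7,-35,0,0,0,0]])

```text
time: 21.8
tool_pos: [573.7, -43.4, 191.8]
tcp_rot: [180.0, -0.2, -177.0]
ft_force: [-0.4, 0.6, 0.0]
finger_gap: 85.1
grip_force: 0.0
```

>>> apply_moves(rows=[[-5,-25,0,0,0,0],[-3,-15,0,0,0,0],[0,0,20,0,0,-0.035],[0,0,20,0,0,0],[0,0,0,0,0,0]])

```text
time: 22.42
tool_pos: [582.8, -78.8, 150.4]
tcp_rot: [179.9, -0.3, -174.9]
ft_force: [0.4, 0.3, 0.5]
finger_gap: 85.2
grip_force: 0.0
```

```bash
python3 -c "
from h import *
go(586.2,-80,58,-175)"
```

```text
now [582.8 -78.8 150.4] [ 179.9   -0.3 -174.9] gap 85.2 F [0.4 0.3 0.5] t 22.43
move [-3.9 -1.7 92.3] turn [ 0.002 -0.006  0.002]
```

>>> apply_moves(rows=[[-3,-1,20,0,0,0],[0,0,24,0,0,0],[0,0,24,0,0,0],[0,0,15,0,0,0],[0,0,9,0,0,0]])

```text
time: 23.05
tool_pos: [588.0, -80.8, 61.2]
tcp_rot: [180.0, -0.0, -174.9]
ft_force: [-0.7, -0.0, 0.2]
finger_gap: 85.3
grip_force: 0.0
```

>>> apply_moves(rows=[[0,0,0,0,0,0],[0,0,0,0,0,0],[0,0,0,0,0,0],[0,0,0,0,0,0],[0,0,0,0,0,0]], fingers=40)

```text
time: 23.68
tool_pos: [589.2, -81.2, 63.5]
tcp_rot: [-180.0, 0.1, -174.9]
ft_force: [0.6, 0.5, 6.2]
finger_gap: 49.7
grip_force: 52.7
```

>>> apply_moves(rows=[[0,0,-15,0,0,0],[0,0,-30,0,0,0],[0,0,-35,0,0,0],[0,0,-30,0,0,0],[0,0,-20,0,0,0]])

```text
time: 24.3
tool_pos: [588.5, -81.1, 194.4]
tcp_rot: [-180.0, 0.1, -174.9]
ft_force: [0.3, 0.6, -2.3]
finger_gap: 49.3
grip_force: 52.3
```

>>> apply_moves(rows=[[0,15,0,0,0,0],[-1,28,0,0,0,0],[-1,38,0,0,0,0],[-1,40,0,0,0,0],[-1,40,0,0,0,0]])

```text
time: 24.92
tool_pos: [576.4, 81.8, 190.0]
tcp_rot: [180.0, -0.2, -174.9]
ft_force: [0.3, 0.5, -2.7]
finger_gap: 49.1
grip_force: 52.4
```

>>> apply_moves(rows=[[-1,40,0,0,0,0],[-1,40,0,0,0,0],[-1,40,0,0,0,0],[-2,40,0,0,0,0],[-2,40,0,0,0,0]])

```text
time: 25.55
tool_pos: [565.5, 281.3, 189.9]
tcp_rot: [-180.0, -0.2, -174.9]
ft_force: [0.4, -0.1, -2.8]
finger_gap: 49.4
grip_force: 52.4
```

>>> apply_moves(rows=[[-1,32,0,0,0,0],[-1,20,0,0,0,0],[0,10,0,0,0,0],[0,0,0,0,0,0],[0,0,0,0,0,0]])

```text
time: 26.18
tool_pos: [564.2, 340.5, 192.2]
tcp_rot: [-180.0, -0.0, -175.0]
ft_force: [0.9, 0.1, -2.0]
finger_gap: 49.5
grip_force: 52.4
```

```bash
python3 -c "
from h import *
go(562,343,54.5)"
```

```text
now [564.2 340.5 192.2] [-180.   -0. -175.] gap 49.5 F [ 0.9  0.1 -2. ] t 26.18
move [  1.9   2.8 137.7] turn [0. 0. 0.]
```

>>> apply_moves(rows=[[0,1,20,0,0,0],[0,1,35,0,0,0],[0,0,35,0,0,0],[0,0,20,0,0,0],[0,0,10,0,0,0]])

```text
time: 26.8
tool_pos: [563.0, 342.7, 70.3]
tcp_rot: [-179.9, -0.1, -175.0]
ft_force: [0.6, -0.3, -2.5]
finger_gap: 49.5
grip_force: 52.3
```

>>> apply_moves(rows=[[0,0,7,0,0,0],[0,0,4,0,0,0],[0,0,1.5,0,0,0],[0,0,1,0,0,0],[0,0,0,0,0,0]])

```text
time: 27.42
tool_pos: [564.3, 343.8, 59.6]
tcp_rot: [180.0, 0.1, -174.9]
ft_force: [-0.3, -0.4, -0.6]
finger_gap: 49.4
grip_force: 52.4
```

>>> apply_moves(rows=[[0,0,0,0,0,0],[0,0,0,0,0,0],[0,0,0,0,0,0],[0,0,0,0,0,0],[0,0,0,0,0,0]])

```text
time: 28.05
tool_pos: [564.3, 343.8, 59.5]
tcp_rot: [180.0, 0.1, -174.9]
ft_force: [-1.1, 0.4, 5.2]
finger_gap: 49.5
grip_force: 53.1
```

>>> apply_moves(rows=[[0,0,0,0,0,0],[0,0,0,0,0,0],[0,0,0,0,0,0],[0,0,0,0,0,0],[0,0,0,0,0,0]], fingers=85)

```text
time: 28.68
tool_pos: [563.7, 343.5, 58.7]
tcp_rot: [-180.0, -0.0, -174.9]
ft_force: [0.2, 0.7, 0.4]
finger_gap: 85.0
grip_force: 0.0
```

>>> apply_moves(rows=[[0,0,-10,0,0,0],[0,0,-35,0,0,0],[0,0,-50,0,0,0],[0,0,-55,0,0,0],[0,0,-40,0,0,0]])

```text
time: 29.3
tool_pos: [564.4, 343.8, 253.1]
tcp_rot: [179.9, 0.2, -174.9]
ft_force: [0.6, 0.3, -0.1]
finger_gap: 85.2
grip_force: 0.0
```

>>> apply_moves(rows=[[4,-20,0,0,0,0],[8,-40,0,0,0,0],[8,-45,0,0,0,0],[8,-45,0,0,0,0],[8,-45,0,0,0,0]])

```text
time: 29.92
tool_pos: [545.0, 144.7, 249.9]
tcp_rot: [180.0, 0.1, -174.9]
ft_force: [0.1, 0.1, -0.4]
finger_gap: 84.9
grip_force: 0.0
```

>>> apply_moves(rows=[[8,-45,0,0,0,0],[8,-45,0,0,0,0],[7,-40,0,0,0,0],[6,-30,0,0,0,0],[0,0,0,0,0,0]])

```text
time: 30.55
tool_pos: [530.3, -17.8, 249.8]
tcp_rot: [-180.0, 0.1, -175.1]
ft_force: [0.1, -0.2, -0.2]
finger_gap: 84.7
grip_force: 0.0
```

```bash
python3 w.py w2; python3 m.py | grep -v pulley; cp pics/trayA.png /tmp/; python3 -c "
from h import *
go(582,-12,100,-177)
p,_=eyes.snapshot('top'); cv2.imwrite('pics/top1.png',p[:,:,::-1])"
```

```text
[530.3 -17.8 249.8] [-1.800e+02  1.000e-01 -1.751e+02] t 30.55
yellow_filter none
blue_can none
red_carton none
pulley 0.86 z 45.2 rect [582.  -10.3] [28.3 26.8] 4.9 circ [581.8 -10.6] 14.4
yellow_spot [511.3 -15.9] 41.0
blue_spot [578.4  57.1] 40.4
red_spot [585.1 -83.3] 40.1
side_mat [(array([582.7,  56. ,  10.6]), 0.68)]
order_tray []
yellow_filter maxz 99.5 top rect [393.8 340.5] [42.9 45. ] 80.0 circ [392.7 339. ] 23.7
blue_can maxz 107.2 top rect [479.  341.6] [49.3 46.9] 58.1 circ [479.2 341.6] 25.5
red_carton maxz 101.8 top rect [563.2 341.9] [49.3 50.1] 5.8 circ [562.8 342. ] 32.4
yellow_spot [513.8 -17.1] r 39.3
blue_spot [586.1 -63. ] r 33.0
red_spot [588.2 -61.9] r 30.7
side_mat [479.2 341.9] [283.3 144.2] 2.5
order_tray [ 232.4 -397.6] [142.3 190.5] 87.9
order_tray [ 498.4 -325.5] [142.3 193.4] 82.4
whiteA [ 500.1 -326.7] r 35.6
now [530.3 -15.9 248.8] [ 180.    -0.  -174.9] gap 84.7 F [-0.  -0.3  0.6] t 31.55
move [-51.8  -0.7 148.8] turn [-0.    -0.     0.036]
```

View pics/top1.png

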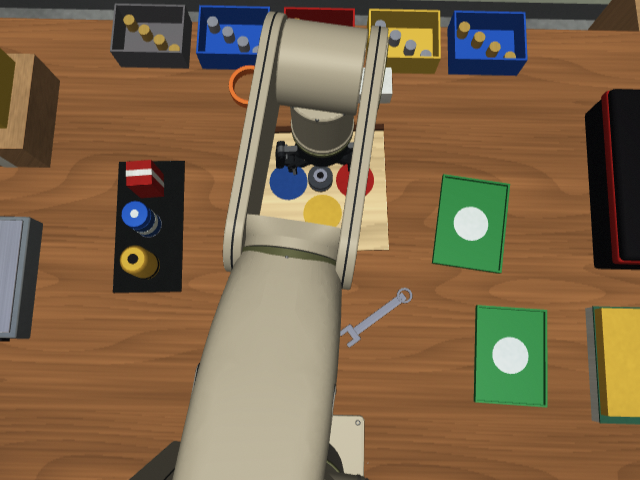

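The picture shows all three standing on the mat (yellow (140,260), blue (140,218), red (145,178)), with bare spots around the pulley at (320,180). Step 1 is met, so I go for the pulley.

>>> apply_moves(rows=[[-15,0,20,0,0,0],[-20,0,35,0,0,0],[-17,0.5,35,0,0,0],[0,0,35,0,0,0],[0,0,20,0,0,0]])

```text
time: 32.22
tool_pos: [580.9, -10.7, 101.4]
tcp_rot: [180.0, -0.2, -174.9]
ft_force: [0.2, 1.2, -0.7]
finger_gap: 85.1
grip_force: 0.0
```

>>> apply_moves(rows=[[0,0,0,0,0,0],[0,0,0,0,0,0],[0,0,0,0,0,0],[0,0,0,0,0,0],[0,0,0,0,0,0]])

```text
time: 32.85
tool_pos: [582.4, -10.8, 104.4]
tcp_rot: [-180.0, 0.1, -174.9]
ft_force: [0.1, 0.2, -0.3]
finger_gap: 84.7
grip_force: 0.0
```

```bash
python3 -c "
from h import *
go(582.3,-11,11.5)"
```

```text
now [582.4 -10.8 104.4] [-1.800e+02  1.000e-01 -1.749e+02] gap 84.7 F [ 0.1  0.2 -0.3] t 32.85
move [ 0.2 -0.2 92.9] turn [0. 0. 0.]
```

>>> apply_moves(rows=[[0,0,20,0,0,0],[0,0,28,0,0,0],[0,0,25,0,0,0],[0,0,13,0,0,0],[0,0,6,0,0,0]])

```text
time: 33.48
tool_pos: [581.2, -10.7, 10.3]
tcp_rot: [180.0, -0.1, -174.9]
ft_force: [-0.1, 0.5, 0.4]
finger_gap: 84.7
grip_force: 0.0
```

>>> apply_moves(rows=[[0,0,0,0,0,0],[0,0,0,0,0,0],[0,0,0,0,0,0],[0,0,0,0,0,0],[0,0,0,0,0,0]], fingers=40)

```text
time: 34.1
tool_pos: [583.2, -10.9, 13.3]
tcp_rot: [-180.0, 0.1, -174.9]
ft_force: [-1.5, -0.1, 6.6]
finger_gap: 50.1
grip_force: 52.2
```

>>> apply_moves(rows=[[0,0,0,0,0,0],[0,0,0,0,0,0],[0,0,-5,0,0,0],[0,0,-5,0,0,0],[0,0,0,0,0,0]])

```text
time: 34.72
tool_pos: [582.3, -10.8, 22.2]
tcp_rot: [-180.0, 0.0, -174.9]
ft_force: [-0.1, 0.2, -2.8]
finger_gap: 49.8
grip_force: 52.2
```

Pulley is held (2.8 N weight). Lift and go over tray A.

>>> apply_moves(rows=[[0,0,-15,0,0,0],[0,0,-25,0,0,0],[0,0,-25,0,0,0],[0,0,-15,0,0,0],[0,0,0,0,0,0]])

```text
time: 35.35
tool_pos: [583.3, -10.9, 103.7]
tcp_rot: [-180.0, 0.2, -174.9]
ft_force: [0.8, -0.5, -3.0]
finger_gap: 50.6
grip_force: 52.4
```

>>> apply_moves(rows=[[5,-15,0,0,0,0],[11,-30,0,0,0,0],[13,-38,0,0,0,0],[13,-38,0,0,0,0],[13,-38,0,0,0,0]])

```text
time: 35.98
tool_pos: [539.5, -175.7, 100.2]
tcp_rot: [179.9, -0.1, -175.0]
ft_force: [0.9, -0.5, -3.5]
finger_gap: 50.0
grip_force: 52.5
```

>>> apply_moves(rows=[[13,-38,0,0,0,0],[13,-38,0,0,0,0],[12,-33,0,0,0,0],[11,-26,0,0,0,0],[6,-13,0,0,0,0]])

```text
time: 36.6
tool_pos: [497.7, -327.7, 100.3]
tcp_rot: [179.9, -0.1, -175.1]
ft_force: [-0.5, 0.1, -3.2]
finger_gap: 50.5
grip_force: 52.5
```

>>> apply_moves(rows=[[0,0,0,0,0,0],[0,0,0,0,0,0],[0,0,0,0,0,0],[0,0,0,0,0,0],[0,0,0,0,0,0]])

```text
time: 37.22
tool_pos: [499.8, -325.9, 101.9]
tcp_rot: [-180.0, 0.0, -174.9]
ft_force: [-0.4, 0.3, -3.6]
finger_gap: 50.1
grip_force: 52.5
```

```bash
python3 w.py w3 | head -6; python3 -c "
from h import *
go(499.8,-326.5,30)"
```

```text
[ 499.8 -325.9  101.9] [-180.     0.  -174.9] t 37.225
yellow_filter none
blue_can none
red_carton none
pulley 0.84 z 133.6 rect [ 498.7 -325.5] [28.8 27.6] 5.1 circ [ 498.7 -325.5] 14.7
red_spot [ 586.6 -104.6] 28.6
now [ 499.5 -326.3  101.8] [ 180.    0. -175.] gap 50.2 F [-0.2 -1.  -2.1] t 37.73
move [-0.3 -0.2 71.8] turn [0. 0. 0.]
```

View pics/w3.png

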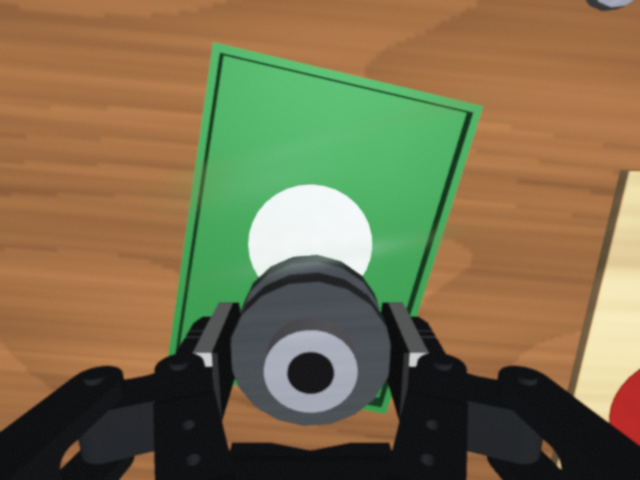

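The picture shows the pulley held level, hub (310,372), over tray A with the white spot at (310,240). Lower it.

>>> apply_moves(rows=[[-1,-0.5,20,0,0,0],[0,0,25,0,0,0],[0,0,25,0,0,0],[0,0,12,0,0,0],[0,0,6,0,0,0]])

```text
time: 38.35
tool_pos: [500.0, -326.2, 12.4]
tcp_rot: [179.9, -0.1, -174.9]
ft_force: [0.5, -0.2, -1.9]
finger_gap: 49.9
grip_force: 52.6
```

>>> apply_moves(rows=[[0,0,2,0,0,0],[0,0,1.5,0,0,0],[0,0,1,0,0,0],[0,0,0,0,0,0],[0,0,0,0,0,0]])

```text
time: 38.98
tool_pos: [500.7, -326.8, 9.6]
tcp_rot: [-180.0, 0.0, -174.9]
ft_force: [0.3, -0.6, -2.6]
finger_gap: 50.4
grip_force: 52.6
```

>>> apply_moves(rows=[[0,0,0,0,0,0],[0,0,0,0,0,0],[0,0,0,0,0,0],[0,0,0,0,0,0],[0,0,0,0,0,0]])

```text
time: 39.6
tool_pos: [500.6, -326.7, 9.4]
tcp_rot: [-180.0, 0.0, -174.9]
ft_force: [0.4, 0.6, -2.2]
finger_gap: 50.2
grip_force: 52.6
```

>>> apply_moves(rows=[[0,0,0.6,0,0,0],[0,0,0.6,0,0,0],[0,0,0,0,0,0],[0,0,0,0,0,0],[0,0,0,0,0,0]])

```text
time: 40.22
tool_pos: [500.6, -326.7, 9.3]
tcp_rot: [-180.0, -0.0, -174.9]
ft_force: [-5.8, 4.8, 10.0]
finger_gap: 50.2
grip_force: 53.8
```

>>> apply_moves(rows=[[0,0,0,0,0,0],[0,0,0,0,0,0],[0,0,0,0,0,0],[0,0,0,0,0,0],[0,0,0,0,0,0]], fingers=85)

```text
time: 40.85
tool_pos: [500.6, -326.7, 8.1]
tcp_rot: [-180.0, -0.0, -174.9]
ft_force: [-0.5, -0.2, -0.9]
finger_gap: 85.3
grip_force: 0.0
```

>>> apply_moves(rows=[[0,0,-10,0,0,0],[0,0,-30,0,0,0],[0,0,-50,0,0,0],[0,0,-55,0,0,0],[0,0,-40,0,0,0]])

```text
time: 41.48
tool_pos: [501.2, -327.2, 197.1]
tcp_rot: [-179.9, 0.2, -174.9]
ft_force: [0.0, -0.6, 0.0]
finger_gap: 84.9
grip_force: 0.0
```

>>> apply_moves(rows=[[0,0,0,0,0,0],[0,0,0,0,0,0],[0,0,0,0,0,0],[0,0,0,0,0,0],[0,0,0,0,0,0]])

```text
time: 42.1
tool_pos: [500.2, -326.4, 192.2]
tcp_rot: [179.9, -0.1, -174.9]
ft_force: [-0.2, -0.4, -0.1]
finger_gap: 84.8
grip_force: 0.0
```

```bash
python3 w.py w4 | grep -E "pull|tray|^\["; python3 m.py | grep -E "pulley|white"; python3 -c "
from h import *
go(563,342.5,194,-175)"
```

```text
[ 500.2 -326.4  192.2] [ 1.799e+02 -1.000e-01 -1.749e+02] t 42.1
pulley 0.63 z 41.3 rect [ 499.7 -326.1] [27.6 26.9] 5.0 circ [ 500.  -326.3] 14.1
order_tray []
now [ 500.6 -326.7  193.1] [-180.     0.  -174.9] gap 85.2 F [0.6 0.6 0.1] t 42.85
move [-121.1  661.1   -0.9] turn [-0.     0.     0.001]Traceback (most recent call last):
  File "m.py", line 7, in <module>
    m=models.cut_out(n,"top")[0]["pixels"]; q=cloud(m,d); t=q[q[:,2]>q[:,2].max()-(9 if n=="pulley" else 6)]
      ~~~~~~~~~~~~~~~~~~~~~~~^^^
IndexError: list index out of range
```

Step 2 is met: pulley at (500,-326), hub up. Back over the mat for a look.

>>> apply_moves(rows=[[-2,20,-10,0,0,0],[-3,35,-15,0,0,0],[-4,42,-15,0,0,0],[-4,45,-15,0,0,0],[-4,45,-5,0,0,0]])

```text
time: 43.48
tool_pos: [501.4, -136.8, 255.2]
tcp_rot: [-179.9, 0.2, -174.9]
ft_force: [0.3, -0.0, -0.1]
finger_gap: 85.0
grip_force: 0.0
```

>>> apply_moves(rows=[[-4,45,0,0,0,0],[-4,45,0,0,0,0],[-4,45,0,0,0,0],[-4,45,0,0,0,0],[-4,45,0,0,0,0]])

```text
time: 44.1
tool_pos: [500.5, 89.3, 254.0]
tcp_rot: [180.0, 0.1, -174.9]
ft_force: [0.3, -0.4, -0.2]
finger_gap: 84.9
grip_force: 0.0
```

>>> apply_moves(rows=[[-4,45,0,0,0,0],[-4,45,0,0,0,0],[-4,45,0,0,0,0],[-4,40,0,0,0,0],[-3,35,0,0,0,0]])

```text
time: 44.72
tool_pos: [500.5, 300.1, 253.9]
tcp_rot: [180.0, 0.0, -174.9]
ft_force: [0.3, 0.2, 0.2]
finger_gap: 84.6
grip_force: 0.0
```

>>> apply_moves(rows=[[-2,30,0,0,0,0],[0,15,0,0,0,0],[0,0,0,0,0,0],[0,0,0,0,0,0],[0,0,0,0,0,0]])

```text
time: 45.35
tool_pos: [499.9, 341.8, 253.3]
tcp_rot: [-180.0, 0.0, -175.0]
ft_force: [-0.5, -0.1, -0.2]
finger_gap: 84.7
grip_force: 0.0
```

```bash
python3 w.py w5 | grep -v spot; python3 -c "
from h import *
go(563,342.5,194,-175)"
```

```text
[499.9 341.8 253.3] [-180.    0. -175.] t 45.35
yellow_filter 0.61 z 98.0 rect [393.1 342. ] [46.3 46.3] 67.6 circ [393.1 342.1] 23.8
blue_can 0.9 z 105.6 rect [478.2 343.9] [50.1 49.6] 41.0 circ [478.2 343.9] 25.4
red_carton 0.9 z 99.5 rect [561.3 344.3] [49.8 50.1] 5.0 circ [561.7 344.1] 34.3
pulley none
side_mat []
order_tray []
now [499.6 342.8 253.1] [ 180.     0.  -174.9] gap 85.0 F [-0.4  0.4  0.5] t 45.85
move [-63.1  -5.9  59.1] turn [0.    0.    0.001]
```

>>> apply_moves(rows=[[-14,-1,10,0,0,0],[-20,-1.5,20,0,0,0],[-18,-1.5,25,0,0,0],[-10,-0.5,25,0,0,0],[0,0,20,0,0,0]])

```text
time: 46.48
tool_pos: [562.2, 343.2, 150.5]
tcp_rot: [-180.0, -0.1, -175.0]
ft_force: [-0.1, -0.5, -0.1]
finger_gap: 84.6
grip_force: 0.0
```

>>> apply_moves(rows=[[0,0,0,0,0,0],[0,0,0,0,0,0],[0,0,0,0,0,0],[0,0,0,0,0,0],[0,0,0,0,0,0]])

```text
time: 47.1
tool_pos: [561.9, 344.0, 153.7]
tcp_rot: [180.0, 0.1, -174.9]
ft_force: [0.2, -0.1, 0.2]
finger_gap: 85.0
grip_force: 0.0
```

```bash
python3 -c "
from h import *
go(562,343.5,55,-175)"
```

```text
now [561.9 344.  153.7] [ 1.800e+02  1.000e-01 -1.749e+02] gap 85.0 F [ 0.2 -0.1  0.2] t 47.1
move [ 0.1 -0.5 98.7] turn [0.    0.001 0.001]
```

>>> apply_moves(rows=[[0,0,20,0,0,0],[0,0,28,0,0,0],[0,0,27,0,0,0],[0,0,15,0,0,0],[0,0,8,0,0,0]])

```text
time: 47.72
tool_pos: [561.0, 343.4, 53.4]
tcp_rot: [-180.0, -0.1, -174.9]
ft_force: [0.5, 0.3, 0.4]
finger_gap: 84.7
grip_force: 0.0
```

>>> apply_moves(rows=[[0,0,0,0,0,0],[0,0,0,0,0,0],[0,0,0,0,0,0],[0,0,0,0,0,0],[0,0,0,0,0,0]], fingers=40)

```text
time: 48.35
tool_pos: [562.7, 344.2, 56.5]
tcp_rot: [180.0, 0.1, -175.0]
ft_force: [-0.1, -1.2, 6.2]
finger_gap: 49.4
grip_force: 52.7
```

>>> apply_moves(rows=[[0,0,-15,0,0,0],[0,0,-30,0,0,0],[0,0,-35,0,0,0],[0,0,-30,0,0,0],[0,0,-20,0,0,0]])

```text
time: 48.98
tool_pos: [562.0, 344.0, 187.4]
tcp_rot: [180.0, 0.1, -174.9]
ft_force: [0.3, -0.4, -3.5]
finger_gap: 50.1
grip_force: 52.3
```

>>> apply_moves(rows=[[0,-15,0,0,0,0],[1,-28,0,0,0,0],[1,-38,0,0,0,0],[1,-40,0,0,0,0],[1,-40,0,0,0,0]])

```text
time: 49.6
tool_pos: [570.7, 180.6, 182.7]
tcp_rot: [-180.0, -0.2, -175.0]
ft_force: [0.3, -0.4, -1.9]
finger_gap: 49.5
grip_force: 52.4
```

>>> apply_moves(rows=[[1,-40,0,0,0,0],[1,-40,0,0,0,0],[1,-40,0,0,0,0],[2,-40,0,0,0,0],[2,-40,0,0,0,0]])

```text
time: 50.22
tool_pos: [581.0, -18.9, 182.9]
tcp_rot: [180.0, -0.2, -175.0]
ft_force: [0.4, 0.9, -2.1]
finger_gap: 49.6
grip_force: 52.4
```

>>> apply_moves(rows=[[1,-32,0,0,0,0],[1,-22,0,0,0,0],[1,-12,0,0,0,0],[0,0,0,0,0,0],[0,0,0,0,0,0]])

```text
time: 50.85
tool_pos: [585.4, -81.8, 185.0]
tcp_rot: [180.0, -0.0, -174.9]
ft_force: [0.5, -0.4, -2.0]
finger_gap: 49.3
grip_force: 52.4
```

```bash
python3 -c "
from h import *
go(585.3,-83.5,64)"; python3 w.py w6 | grep -E "^\[|red"
```

```text
now [585.4 -81.8 185. ] [ 180.    -0.  -174.9] gap 49.3 F [ 0.5 -0.4 -2. ] t 50.85
move [  0.2  -1.7 121. ] turn [0. 0. 0.]
[585.4 -81.8 185. ] [ 180.    -0.  -174.9] t 50.85
red_carton none
red_spot [584.7 -83.2] 40.0
```

>>> apply_moves(rows=[[0,-0.5,20,0,0,0],[0,-0.5,35,0,0,0],[0,0,35,0,0,0],[0,0,20,0,0,0],[0,0,8,0,0,0]])

```text
time: 51.98
tool_pos: [584.3, -83.5, 65.0]
tcp_rot: [179.9, -0.2, -175.0]
ft_force: [-0.1, 0.3, -2.3]
finger_gap: 49.6
grip_force: 52.4
```

>>> apply_moves(rows=[[0,0,4,0,0,0],[0,0,2,0,0,0],[0,0,1,0,0,0],[0,0,0.5,0,0,0],[0,0,0,0,0,0]])

```text
time: 52.6
tool_pos: [586.1, -83.9, 60.6]
tcp_rot: [-180.0, 0.1, -174.9]
ft_force: [-0.2, -0.0, 2.7]
finger_gap: 49.6
grip_force: 52.8
```

>>> apply_moves(rows=[[0,0,0,0,0,0],[0,0,0,0,0,0],[0,0,0,0,0,0],[0,0,0,0,0,0],[0,0,0,0,0,0]])

```text
time: 53.22
tool_pos: [586.1, -83.9, 60.5]
tcp_rot: [-180.0, 0.1, -174.9]
ft_force: [-2.5, -0.2, 5.3]
finger_gap: 49.4
grip_force: 53.2
```

>>> apply_moves(rows=[[0,0,0,0,0,0],[0,0,0,0,0,0],[0,0,0,0,0,0],[0,0,0,0,0,0],[0,0,0,0,0,0]], fingers=85)

```text
time: 53.85
tool_pos: [585.5, -83.8, 59.5]
tcp_rot: [180.0, -0.0, -174.9]
ft_force: [-0.1, 0.0, 0.3]
finger_gap: 85.2
grip_force: 0.0
```

>>> apply_moves(rows=[[0,0,-10,0,0,0],[0,0,-30,0,0,0],[0,0,-40,0,0,0],[0,0,-40,0,0,0],[0,0,-20,0,0,0]])

```text
time: 54.48
tool_pos: [586.9, -84.1, 203.3]
tcp_rot: [-179.9, 0.3, -174.9]
ft_force: [-0.0, -0.1, -0.1]
finger_gap: 85.0
grip_force: 0.0
```

>>> apply_moves(rows=[[3,15,0,0,0,0],[5,30,0,0,0,0],[6,40,0,0,0,0],[7,45,0,0,0,0],[7,45,0,0,0,0]])

```text
time: 55.1
tool_pos: [540.0, 90.1, 196.9]
tcp_rot: [180.0, -0.2, -174.9]
ft_force: [-0.2, 0.6, -0.0]
finger_gap: 85.0
grip_force: 0.0
```

>>> apply_moves(rows=[[7,45,0,0,0,0],[7,45,0,0,0,0],[7,45,0,0,0,0],[7,43,0,0,0,0],[6,35,0,0,0,0]])

```text
time: 55.72
tool_pos: [486.9, 299.0, 196.8]
tcp_rot: [-179.9, -0.2, -174.9]
ft_force: [-0.1, 0.2, 0.0]
finger_gap: 85.0
grip_force: 0.0
```

>>> apply_moves(rows=[[5,30,0,0,0,0],[3,17,0,0,0,0],[0,0,0,0,0,0],[0,0,0,0,0,0],[0,0,0,0,0,0]])

```text
time: 56.35
tool_pos: [477.9, 342.4, 199.6]
tcp_rot: [-180.0, 0.0, -175.0]
ft_force: [-0.1, 0.3, 1.0]
finger_gap: 84.8
grip_force: 0.0
```

```bash
python3 -c "
from h import *
go(478.3,343.5,55,-175)"
```

```text
now [477.9 342.4 199.6] [-180.    0. -175.] gap 84.8 F [-0.1  0.3  1. ] t 56.35
move [ -0.5   1.1 144.6] turn [-0.  0. -0.]
```

>>> apply_moves(rows=[[0,0.5,20,0,0,0],[0,0,28,0,0,0],[0,0,28,0,0,0],[0,0,16,0,0,0],[0,0,10,0,0,0]])

```text
time: 56.98
tool_pos: [477.0, 343.4, 96.1]
tcp_rot: [-180.0, -0.1, -175.0]
ft_force: [-0.5, -0.3, 0.3]
finger_gap: 84.9
grip_force: 0.0
```

>>> apply_moves(rows=[[0,0,16,0,0,0],[0,0,14,0,0,0],[0,0,8,0,0,0],[0,0,4,0,0,0],[0,0,0,0,0,0]])

```text
time: 57.6
tool_pos: [477.5, 343.9, 55.6]
tcp_rot: [-180.0, -0.0, -174.9]
ft_force: [0.7, -1.0, 1.1]
finger_gap: 84.7
grip_force: 0.0
```

>>> apply_moves(rows=[[0,0,0,0,0,0],[0,0,0,0,0,0],[0,0,0,0,0,0],[0,0,0,0,0,0],[0,0,0,0,0,0]], fingers=40)

```text
time: 58.22
tool_pos: [477.9, 344.0, 56.4]
tcp_rot: [180.0, 0.1, -174.9]
ft_force: [-1.1, -2.7, 5.5]
finger_gap: 51.0
grip_force: 52.2
```

>>> apply_moves(rows=[[0,0,-15,0,0,0],[0,0,-30,0,0,0],[0,0,-35,0,0,0],[0,0,-30,0,0,0],[0,0,-20,0,0,0]])

```text
time: 58.85
tool_pos: [477.7, 344.1, 187.6]
tcp_rot: [180.0, 0.1, -174.9]
ft_force: [0.4, 0.3, -3.1]
finger_gap: 51.3
grip_force: 52.8
```

>>> apply_moves(rows=[[-4,-15,0,0,0,0],[-8,-30,0,0,0,0],[-10,-40,0,0,0,0],[-10,-40,0,0,0,0],[-10,-40,0,0,0,0]])

```text
time: 59.48
tool_pos: [533.1, 180.7, 183.4]
tcp_rot: [-180.0, -0.2, -175.0]
ft_force: [0.4, -0.7, -3.8]
finger_gap: 50.8
grip_force: 52.9
```

>>> apply_moves(rows=[[-10,-40,0,0,0,0],[-9,-38,0,0,0,0],[-8,-30,0,0,0,0],[-4,-14,0,0,0,0],[-2,-7,0,0,0,0]])

```text
time: 60.1
tool_pos: [577.5, 56.8, 184.3]
tcp_rot: [180.0, -0.1, -175.0]
ft_force: [-0.7, -0.5, -4.3]
finger_gap: 50.9
grip_force: 53.0
```

>>> apply_moves(rows=[[0,0,0,0,0,0],[0,0,0,0,0,0],[0,0,0,0,0,0],[0,0,0,0,0,0],[0,0,0,0,0,0]])

```text
time: 60.72
tool_pos: [578.0, 57.9, 185.7]
tcp_rot: [-180.0, 0.0, -174.9]
ft_force: [0.0, -0.3, -3.6]
finger_gap: 51.4
grip_force: 53.0
```

```bash
python3 -c "
from h import *
go(578.4,56.8,64)"; python3 w.py w7 | grep -E "^\[|red|blue"
```

```text
now [578.   57.9 185.7] [-180.     0.  -174.9] gap 51.4 F [ 0.  -0.3 -3.6] t 60.73
move [ -0.3  -1.1 121.7] turn [0. 0. 0.]
[578.   57.9 185.7] [-180.     0.  -174.9] t 60.725
blue_can 0.87 z 234.6 rect [571.1  57.4] [38.  48.5] 11.1 circ [576.6  58.1] 25.0
red_carton 0.82 z 103.5 rect [585.6 -82.5] [49.8 52.2] 5.1 circ [585.9 -82.1] 34.8
blue_spot [578.3  56.8] 40.0
red_spot [584.6 -82.8] 40.3
```

>>> apply_moves(rows=[[0,-0.5,20,0,0,0],[0,-0.5,35,0,0,0],[0,0,35,0,0,0],[0,0,20,0,0,0],[0,0,8,0,0,0]])

```text
time: 61.85
tool_pos: [576.9, 56.6, 65.5]
tcp_rot: [180.0, -0.2, -174.9]
ft_force: [0.1, 0.2, -1.9]
finger_gap: 50.6
grip_force: 53.0
```

>>> apply_moves(rows=[[0,0,4,0,0,0],[0,0,2,0,0,0],[0,0,1,0,0,0],[0,0,0.5,0,0,0],[0,0,0,0,0,0]])

```text
time: 62.48
tool_pos: [578.3, 56.6, 60.4]
tcp_rot: [-180.0, 0.0, -174.9]
ft_force: [-0.4, -0.3, -3.0]
finger_gap: 51.0
grip_force: 53.0
```

>>> apply_moves(rows=[[0,0,0,0,0,0],[0,0,0,0,0,0],[0,0,0,0,0,0],[0,0,0,0,0,0],[0,0,0,0,0,0]])

```text
time: 63.1
tool_pos: [578.4, 56.6, 60.4]
tcp_rot: [-180.0, 0.0, -174.9]
ft_force: [1.0, -0.3, 1.4]
finger_gap: 50.9
grip_force: 53.2
```

>>> apply_moves(rows=[[0,0,0,0,0,0],[0,0,0,0,0,0],[0,0,0,0,0,0],[0,0,0,0,0,0],[0,0,0,0,0,0]], fingers=85)

```text
time: 63.72
tool_pos: [578.1, 56.6, 60.1]
tcp_rot: [180.0, -0.0, -174.9]
ft_force: [-0.3, 0.1, 0.7]
finger_gap: 85.0
grip_force: 0.0
```

>>> apply_moves(rows=[[0,0,-10,0,0,0],[0,0,-30,0,0,0],[0,0,-40,0,0,0],[0,0,-40,0,0,0],[0,0,-20,0,0,0]])

```text
time: 64.35
tool_pos: [579.5, 56.6, 203.7]
tcp_rot: [-180.0, 0.3, -174.9]
ft_force: [0.3, -0.7, 0.1]
finger_gap: 85.1
grip_force: 0.0
```

>>> apply_moves(rows=[[8,15,0,0,0,0],[16,30,0,0,0,0],[20,38,0,0,0,0],[22,42,0,0,0,0],[22,42,0,0,0,0]])

```text
time: 64.97
tool_pos: [472.9, 216.5, 197.4]
tcp_rot: [-180.0, -0.2, -174.9]
ft_force: [0.6, -0.7, -0.5]
finger_gap: 85.0
grip_force: 0.0
```

>>> apply_moves(rows=[[22,42,0,0,0,0],[21,38,0,0,0,0],[16,30,0,0,0,0],[9,16,0,0,0,0],[4,8,0,0,0,0]])

```text
time: 65.6
tool_pos: [391.0, 342.6, 198.8]
tcp_rot: [-179.9, -0.1, -174.9]
ft_force: [0.0, -0.5, 0.3]
finger_gap: 85.1
grip_force: 0.0
```

>>> apply_moves(rows=[[0,0,0,0,0,0],[0,0,0,0,0,0],[0,0,0,0,0,0],[0,0,0,0,0,0],[0,0,0,0,0,0]])

```text
time: 66.22
tool_pos: [392.4, 342.1, 200.1]
tcp_rot: [180.0, 0.0, -175.0]
ft_force: [0.0, 0.1, -0.5]
finger_gap: 84.7
grip_force: 0.0
```

```bash
python3 -c "
from h import *
go(393.2,342.6,55,-175)"
```

```text
now [392.4 342.1 200.1] [ 180.    0. -175.] gap 84.7 F [ 0.   0.1 -0.5] t 66.22
move [ -0.8   0.4 145.1] turn [0. 0. 0.]
```

>>> apply_moves(rows=[[-0.5,0,20,0,0,0],[0,0,28,0,0,0],[0,0,28,0,0,0],[0,0,16,0,0,0],[0,0,10,0,0,0]])

```text
time: 66.85
tool_pos: [392.6, 342.3, 97.4]
tcp_rot: [-180.0, -0.0, -174.9]
ft_force: [-0.2, 1.0, 0.7]
finger_gap: 85.2
grip_force: 0.0
```

>>> apply_moves(rows=[[0,0,16,0,0,0],[0,0,14,0,0,0],[0,0,8,0,0,0],[0,0,4,0,0,0],[0,0,0,0,0,0]])

```text
time: 67.47
tool_pos: [392.7, 342.4, 56.0]
tcp_rot: [-180.0, -0.0, -174.9]
ft_force: [0.2, 0.7, -0.3]
finger_gap: 84.8
grip_force: 0.0
```

>>> apply_moves(rows=[[0,0,0,0,0,0],[0,0,0,0,0,0],[0,0,0,0,0,0],[0,0,0,0,0,0],[0,0,0,0,0,0]], fingers=40)

```text
time: 68.1
tool_pos: [393.3, 342.6, 57.0]
tcp_rot: [180.0, 0.1, -174.9]
ft_force: [-0.4, -2.3, 5.3]
finger_gap: 54.9
grip_force: 53.3
```

>>> apply_moves(rows=[[0,0,-15,0,0,0],[0,0,-30,0,0,0],[0,0,-35,0,0,0],[0,0,-30,0,0,0],[0,0,-20,0,0,0]])

```text
time: 68.72
tool_pos: [393.0, 342.7, 188.5]
tcp_rot: [179.9, 0.1, -174.9]
ft_force: [0.2, 0.8, -2.8]
finger_gap: 54.5
grip_force: 54.0
```

>>> apply_moves(rows=[[-3,-15,0,0,0,0],[-7,-30,0,0,0,0],[-10,-42,0,0,0,0],[-11,-46,0,0,0,0],[-11,-46,0,0,0,0]])

```text
time: 69.35
tool_pos: [449.7, 165.4, 184.6]
tcp_rot: [-180.0, -0.1, -174.9]
ft_force: [0.1, 0.1, -3.6]
finger_gap: 54.3
grip_force: 54.0
```

>>> apply_moves(rows=[[-11,-46,0,0,0,0],[-11,-46,0,0,0,0],[-10,-42,0,0,0,0],[-7,-30,0,0,0,0],[-4,-17,0,0,0,0]])

```text
time: 69.97
tool_pos: [508.3, -10.8, 184.7]
tcp_rot: [180.0, -0.1, -175.1]
ft_force: [-0.8, 0.4, -3.0]
finger_gap: 55.2
grip_force: 54.0
```

>>> apply_moves(rows=[[-2,-8,0,0,0,0],[0,0,0,0,0,0],[0,0,0,0,0,0],[0,0,0,0,0,0],[0,0,0,0,0,0]])

```text
time: 70.6
tool_pos: [511.8, -16.0, 186.2]
tcp_rot: [-180.0, 0.0, -174.9]
ft_force: [0.4, 0.5, -4.2]
finger_gap: 55.0
grip_force: 54.0
```

```bash
python3 -c "
from h import *
go(512,-16.3,64)"; python3 w.py w8 | grep -E "^\[|red|blue|yell"
```

```text
now [511.8 -16.  186.2] [-180.     0.  -174.9] gap 55.0 F [ 0.4  0.5 -4.2] t 70.6
move [ -0.2  -0.3 122.2] turn [0. 0. 0.]
[511.8 -16.  186.2] [-180.     0.  -174.9] t 70.6
yellow_filter 0.62 z 227.0 rect [508.1 -15.9] [45.2 45.8] 18.7 circ [508.4 -15.9] 23.3
blue_can 0.92 z 104.3 rect [560.3  72.6] [10.8  1.5] 39.7 circ [560.5  72.4] 5.4
red_carton 0.71 z 102.9 rect [573.8 -96.8] [26.8 24.7] 2.4 circ [573.8 -96.6] 18.1
blue_spot [565.2  65.6] 36.6
red_spot [565.9 -91.4] 33.4
```

>>> apply_moves(rows=[[-1,-0.5,20,0,0,0],[0,0,35,0,0,0],[0,0,35,0,0,0],[0,0,20,0,0,0],[0,0,8,0,0,0]])

```text
time: 71.72
tool_pos: [511.8, -16.8, 66.6]
tcp_rot: [180.0, -0.1, -174.9]
ft_force: [-0.0, -0.3, -3.0]
finger_gap: 54.6
grip_force: 53.9
```

>>> apply_moves(rows=[[0,0,4,0,0,0],[0,0,2,0,0,0],[0,0,1,0,0,0],[0,0,0.5,0,0,0],[0,0,0,0,0,0]])

```text
time: 72.35
tool_pos: [513.3, -17.0, 61.1]
tcp_rot: [-180.0, 0.1, -174.9]
ft_force: [-1.4, -0.6, -0.5]
finger_gap: 54.9
grip_force: 54.2
```

>>> apply_moves(rows=[[0,0,0,0,0,0],[0,0,0,0,0,0],[0,0,0,0,0,0],[0,0,0,0,0,0],[0,0,0,0,0,0]])

```text
time: 72.97
tool_pos: [513.3, -17.0, 61.0]
tcp_rot: [-180.0, 0.0, -174.9]
ft_force: [0.6, -0.1, 4.2]
finger_gap: 54.7
grip_force: 54.7
```

Contact; release, rise, look, with the arm ending clear of everything.

>>> apply_moves(rows=[[0,0,0,0,0,0],[0,0,0,0,0,0],[0,0,0,0,0,0],[0,0,0,0,0,0],[0,0,0,0,0,0]], fingers=85)

```text
time: 73.6
tool_pos: [512.8, -16.9, 60.5]
tcp_rot: [180.0, -0.0, -174.9]
ft_force: [-0.9, -0.0, -0.5]
finger_gap: 84.9
grip_force: 0.0
```

>>> apply_moves(rows=[[0,0,-10,0,0,0],[0,0,-30,0,0,0],[0,0,-45,0,0,0],[0,0,-50,0,0,0],[0,0,-50,0,0,0]])

```text
time: 74.22
tool_pos: [512.7, -16.9, 248.0]
tcp_rot: [-180.0, 0.0, -174.9]
ft_force: [0.5, -0.4, -0.1]
finger_gap: 84.9
grip_force: 0.0
```

>>> apply_moves(rows=[[0,0,-35,0,0,0],[0,0,-20,0,0,0],[0,0,0,0,0,0],[0,0,0,0,0,0],[0,0,0,0,0,0]])

```text
time: 74.85
tool_pos: [512.0, -16.8, 298.5]
tcp_rot: [180.0, -0.2, -174.9]
ft_force: [0.6, -0.1, -0.0]
finger_gap: 85.0
grip_force: 0.0
```

```bash
python3 w.py w9; python3 -c "
from h import *
p,_=eyes.snapshot('scene'); cv2.imwrite('pics/scene9.png',p[:,:,::-1])
for n in ['pulley','order_tray','yellow_filter','blue_can','red_carton']: print(n,[(np.round(o['xyz'],1),round(o['confidence'],2)) for o in models.place_of(n,'scene')])"
```

```text
[512.  -16.8 298.5] [ 180.    -0.2 -174.9] t 74.85
yellow_filter 0.76 z 101.8 rect [511.8 -17.5] [45.6 46.3] 21.0 circ [511.8 -17.5] 23.7
blue_can 0.82 z 109.3 rect [577.8  55.9] [49.8 50.3] 5.0 circ [577.8  55.8] 25.6
red_carton 0.89 z 103.4 rect [584.7 -83.4] [49.2 51. ] 5.0 circ [584.3 -82.9] 34.2
pulley 0.89 z 33.2 rect [ 501.6 -304. ] [12.  42.5] 83.8 circ [ 500.9 -310. ] 21.2
yellow_spot [511.1 -16.7] 39.8
blue_spot [578.   56.6] 40.0
red_spot [584.5 -82.4] 40.1
side_mat [(array([581.7,  57.8,  10.9]), 0.36)]
order_tray []
pulley [(array([ 502.5, -324.6,    3. ]), 0.81), (array([514.7, -20.1,   3.2]), 0.35)]
order_tray [(array([ 234.6, -400.2,   -1.7]), 0.82), (array([ 500.7, -325.9,   -1.3]), 0.77)]
yellow_filter [(array([514.6, -19.6,   4.2]), 0.68), (array([579.1,  60.7,  10.7]), 0.23)]
blue_can [(array([581.7,  55.6,   7.2]), 0.57)]
red_carton [(array([585.6, -82.5,   5.4]), 0.66)]
```

View pics/scene9.png

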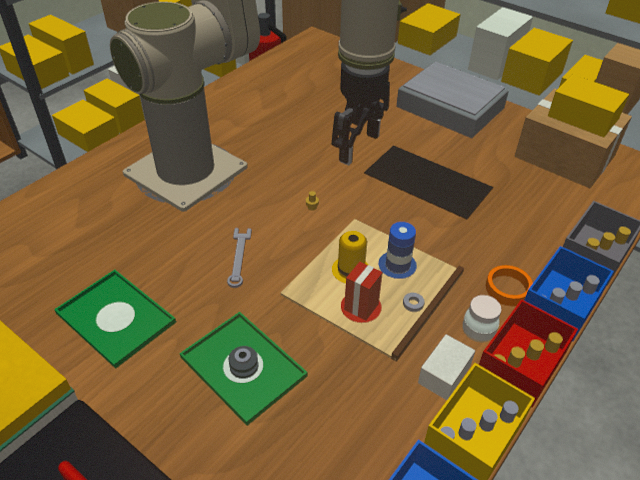

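All three stand on their own spots (yellow (352,255), blue (400,250), red (362,292)), within about 1 mm of the spot centres. The pulley sits hub up on the white spot at (243,362), and the gripper is empty and clear. I'll hand in.

```bash
python3 -c "
from bench import job
print(job.hand_in())"
```

```text
the job is handed in; nothing more can be done
None
```

The job is done and handed in: the pulley lies hub up in the middle of the left-hand order tray, and the filter, can and carton stand upright within about 1 mm of the centres of their own spots by the last wrist picture. The gripper is empty and clear; the hand-in gave no verdict.

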